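# Line up the pudding moulds by width

### The job

Line up the three wider pudding moulds upright on the middles of the cork coasters in order of width: the widest on the coaster next to the blue mixing bowl, the next in the middle, the third at the end by the salt box. Stand the narrowest mould upright inside that third mould, down on its floor. Do not tip any mould over, leave the bowl, salt box and rolling pin where they are, and let go of everything at the end.

Things in the scene. Friction and masses are not known exactly. Their poses are not given: they have to be found in the camera images.
- mould_a: the widest of four plain round steel pudding moulds (open tapered cups, wider at the top), all 50 mm tall and standing upright; rim 66 mm outside diameter, base 54 mm outside diameter, wall 2.5 mm, inner floor 4 mm above the underside. Loose, about 110 g. Origin: centre of its underside; z up.
- mould_b: the second widest of four plain round steel pudding moulds (open tapered cups, wider at the top), all 50 mm tall and standing upright; rim 56 mm outside diameter, base 45 mm outside diameter, wall 2.5 mm, inner floor 4 mm above the underside. Loose, about 90 g. Origin: centre of its underside; z up.
- mould_c: the third widest of four plain round steel pudding moulds (open tapered cups, wider at the top), all 50 mm tall and standing upright; rim 46 mm outside diameter, base 37 mm outside diameter, wall 2.5 mm, inner floor 4 mm above the underside. Loose, about 70 g; inside it is about 41 mm across at the mouth and 32 mm at the inner floor. Origin: centre of its underside; z up.
- mould_d: the narrowest of four plain round steel pudding moulds (open tapered cups, wider at the top), all 50 mm tall and standing upright; rim 32 mm outside diameter, base 25 mm outside diameter, wall 2.5 mm, inner floor 4 mm above the underside. Loose, about 40 g; fits loosely in the third widest; on its floor its rim stands 4 mm above that one's rim. Origin: centre of its underside; z up.
- coaster_0: one of three identical round cork coasters, 82 mm across and 4 mm thick, stuck to the white board in a straight row, centres 105 mm apart; which name is at which place of the row changes. Origin: centre of its underside, on the board's top (6 mm above the table); its top is 4 mm above the origin.
- coaster_1: one of three identical round cork coasters, 82 mm across and 4 mm thick, stuck to the white board in a straight row, centres 105 mm apart; which name is at which place of the row changes. Origin: centre of its underside, on the board's top (6 mm above the table); its top is 4 mm above the origin.
- coaster_2: one of three identical round cork coasters, 82 mm across and 4 mm thick, stuck to the white board in a straight row, centres 105 mm apart; which name is at which place of the row changes. Origin: centre of its underside, on the board's top (6 mm above the table); its top is 4 mm above the origin.
- bowl: blue ceramic mixing bowl, empty, 120 mm across the rim, 50 mm tall, standing beyond one end of the row of coasters, in line with it, centre 130 mm from the end coaster's centre. Left alone; it shows which end of the row is for the widest mould. Origin: centre of its underside.
- saltbox: square lidded wooden salt box, lid 96 x 96 mm, 66 mm tall with its knob, standing beyond the other end of the row, centre 130 mm from the end coaster's centre. Left alone. Origin: centre of its underside.
- pin: tapered wooden rolling pin lying across the far side of the board beyond the row, 440 mm long along its y axis, 44 mm thick; it does not roll. Left alone. Origin: midpoint of its length, at its underside.
Mind the look-alikes: they are no part of the job. What is shaped like the mould_d but red is not meant.

How it is judged (in metres and radians):
At the end, for the whole second after the job is handed in: The three wider moulds stand upright (0.08 rad), each within 12 mm of a coaster's centre, in order of width, widest at the bowl's end; the narrowest stands in the third, within 9 mm of its axis, underside 1 to 9 mm above that one's, tilt under 0.17 rad; all at rest (((horizontal distance between mould_a and coaster_0 below 0.012 m and z of mould_a in the frame of coaster_0 between 0.001 and 0.008 m) or (horizontal distance between mould_a and coaster_1 below 0.012 m and z of mould_a in the frame of coaster_1 between 0.001 and 0.008 m) or (horizontal distance between mould_a and coaster_2 below 0.012 m and z of mould_a in the frame of coaster_2 between 0.001 and 0.008 m)) and ((horizontal distance between mould_b and coaster_0 below 0.012 m and z of mould_b in the frame of coaster_0 between 0.001 and 0.008 m) or (horizontal distance between mould_b and coaster_1 below 0.012 m and z of mould_b in the frame of coaster_1 between 0.001 and 0.008 m) or (horizontal distance between mould_b and coaster_2 below 0.012 m and z of mould_b in the frame of coaster_2 between 0.001 and 0.008 m)) and ((horizontal distance between mould_c and coaster_0 below 0.012 m and z of mould_c in the frame of coaster_0 between 0.001 and 0.008 m) or (horizontal distance between mould_c and coaster_1 below 0.012 m and z of mould_c in the frame of coaster_1 between 0.001 and 0.008 m) or (horizontal distance between mould_c and coaster_2 below 0.012 m and z of mould_c in the frame of coaster_2 between 0.001 and 0.008 m)) and horizontal distance between mould_a and bowl below 0.18 m and horizontal distance between mould_b and bowl between 0.18 and 0.285 m and horizontal distance between mould_c and bowl above 0.285 m and horizontal distance between mould_d and mould_c below 0.009 m and z of mould_d in the frame of mould_c between 0.001 and 0.009 m and angle between mould_d's own z axis and vertical below 0.17 rad and angle between each of mould_a, mould_b, mould_c's own z axis and vertical below 0.08 rad and linear speed of each of mould_a, mould_b, mould_c, mould_d below 0.02 m/s); the robot touches nothing.
It fails at once if the bowl is pushed more than 20 mm from its place (distance of bowl from where it was at the start of the episode above 0.02 m).
It fails at once if the salt box is pushed more than 20 mm from its place (distance of saltbox from where it was at the start of the episode above 0.02 m).
It fails at once if the rolling pin is pushed more than 20 mm from its place (distance of pin from where it was at the start of the episode above 0.02 m).
It fails at once if a mould is tipped over (angle between any of mould_a, mould_b, mould_c, mould_d's own z axis and vertical above 0.7 rad).
It also fails if it takes over 96 s, if anything falls off the work surface, if the arm or the gripper's body presses on something with over 40 N, if the wrist force passes 120 N, or if a joint passes its speed limit or range.

### The arm

A 6-joint arm with a two-finger parallel gripper is mounted at the origin on the work surface. World frame = base frame: x ahead of the robot, y to its left, z up, the work surface at z = 0. Lengths are in m, angles in degrees, forces in N, time in s.
With the tool pointing down it reaches from about 0.375 to 0.9 m from the base axis. Payload 3.1 kg.
Tool frame: the origin (TCP) lies on the centre line of the jaws, within the pads' length; the fingertips stand 17 mm ahead of it and the grasp point (between the pads) lies 2 mm behind it; z points along the fingers, y is the line along which they close (so a half turn about z gives the same grasp; the last joint's range is limited). The gripper opens to 87 mm and grips with 3 to 60 N. Pads are 19 mm wide; open, the fingers measure 117 mm over their backs; the gripper's body (75 mm by 190 mm) begins 51 mm behind the grasp point.
Start: joints at [58.757, 30.224, 82.088, -0, 67.689, -10.227], TCP at [0.224, 0.583, 0.218] pointing down, gripper open.
Joint ranges: [-176.69, 176.69], [-43.24, 126.21], [12.49, 139.97], [-82, 262], [0, 151.66], [-163.58, 163.58]. Speed limits (degrees/s): [159.86, 159.86, 180, 180, 180, 180].

### API

Orientations are given as a 3x3 rotation matrix whose columns are the frame's x, y, z axes.
In Python, from rig import bot, imaging, finder gives the robot as it stands. The module is installed in compiled form; this text tells all that it offers.
- The arm moves only by the tool play_rows, never from a script. Its argument "motion" is a list that holds one entry, the list of rows, each a list of 6 numbers: the shift along the tool's x, y, z in shares of 0.8 m (1.0 is 0.8 m), then the turn, a rotation vector about the tool's x, y, z in shares of 120 degrees (1.0 is 120 degrees). In form: [[[dx, dy, dz, wx, wy, wz], ...]]. A call has 1 to 8 rows; each row is the pose to reach, as a shift and turn from the pose commanded when the call began, along the tool's axes at that moment; what a row does not reach only later rows make up. A row lasts 1/12 s, in which the tool goes at most 41.7 mm and 7.16 degrees, less where a joint would pass 70% of its speed; a pose out of reach is approached as far as the arm can. A shift or turn number past 1, either way, is cut back to 1. A call with a gripper value outside its range is refused whole. "fingers" is the finger opening in m, from 0 to 0.087, set as the call begins (left out, the last holds). The fingers move at their own pace and stop on an object; the grip force is fixed at half the most. Time passes only in rows, so rows that repeat a pose let the fingers close. It gives the time, the measured TCP pose, the force, the opening and the grip force at its end, in the units of the state.
- bot.read_state(): the state, without advancing time (a new reading comes with each control period).
- imaging.capture(name): name is "scene" or "top"; returns a dict with "frame" (384x512x3 uint8, red, green, blue), "camera_matrix" (3x3 intrinsics, pixels), "R" (3x3) and "t" (3): a world point X has camera coordinates R X + t. Camera axes: x right, y down, z forward; pixel columns grow to the right and rows downward; lengths in m; the calibration is good to about 2 mm. A picture is of the moment at which its call begins. There is no depth.
- bot.hand_in(): hands the job in; it is judged then, once.
Trained networks look in the newest picture that a camera, given by its name, has taken for a name from the list of things; names that differ only in an ending like _2 or _b are one class to them, and where a whole thing is asked for, a point or a joint stands for the part that bears it (a point fixed in the world has none). Each returns a list of dicts, best first, with "confidence" (0 to 1); they miss things now and then, are a little off and sometimes report something else, mostly with a low value. They report only what shows in the picture. A call takes as long as a camera call. They do not tell look-alikes from the thing itself.
- finder.recognise(camera, name): "at" ([x, y, z] in m, in world coordinates, good to about 4 mm: the middle of the surface that is visible of it).
- finder.outline_of(camera, name): "pixels" (384x512 bool, what is visible of it).
The state is a dict: "time_s": time; "joint_positions": joint angles; "qvel": joint speeds; "tau": joint torques, N m; "position": TCP position; "tcp_rot": TCP orientation; "force": force on the tool from outside, world axes, zero at the start; "moment": the same for the moment, N m; "opening": opening from 0.0 (shut) to 1.0 (fully open); "grasp_force": force on a finger pad.
Only numpy, scipy, OpenCV 4.12 (cv2) and the standard library are available. Lean on these libraries where they do the work, as an engineer would, in place of code of your own. Each camera call takes 0.05 s, during which the arm holds its last target. There are 200 camera calls.

## Working session

There is one attempt and no reset: what is moved stays moved. The work goes in short steps, Python scripts to look and compute and a tool call to move; the robot and the scene stay as the last step left them, time stands still between calls to the robot, and variables do not carry over. Pictures are saved under pics/ and viewed, at most 14 in all, crops included, and the job is handed in when it is done.

Besides the shell and the picture viewer there is one more tool, called after "Emit:" in YAML: its name, and indented under it one key for each argument. play_rows: Moves the arm, as the interface text tells. Its arguments: {"type":"object","properties":{"motion":{"type":"array"},"fingers":{"type":"number"}},"required":["motion"]}

```bash
mkdir -p pics
python3 - <<'E'
from rig import bot, imaging, finder
import cv2, numpy as np
np.set_printoptions(precision=3,suppress=True)
s=bot.read_state(); print(s['time_s'],s['position'],s['tcp_rot'],s['opening'])
for c in ['scene','top']:
    d=imaging.capture(c); cv2.imwrite(f'pics/{c}0.png',d['frame'][:,:,::-1]); print(c,d['camera_matrix'],d['R'],d['t'])
    for n in ['mould_a','coaster_0','bowl','saltbox','pin']:
        for r in finder.recognise(c,n): print(c,n,round(r['confidence'],2),np.array(r['at']))
E
```

```text
0.0 [0.224 0.583 0.217] [[-0.933  0.359 -0.001]
 [ 0.359  0.933 -0.002]
 [ 0.    -0.002 -1.   ]] 0.9944142159124016
scene [[493.71    0.    264.687]
 [  0.    493.71  185.948]
 [  0.      0.      1.   ]] [[ 0.807  0.59  -0.013]
 [ 0.464 -0.649 -0.603]
 [-0.364  0.481 -0.798]] [-0.33  -0.241  1.811]
scene mould_a 0.59 [0.425 0.084 0.039]
scene mould_a 0.58 [ 0.418 -0.067  0.034]
scene mould_a 0.58 [ 0.376 -0.225  0.044]
scene mould_a 0.53 [ 0.176 -0.316  0.032]
scene mould_a 0.5 [0.385 0.226 0.04 ]
scene mould_a 0.43 [ 0.337 -0.476  0.036]
scene mould_a 0.41 [ 0.243 -0.246  0.035]
scene coaster_0 0.82 [ 0.602 -0.047  0.011]
scene coaster_0 0.71 [ 0.592 -0.152  0.009]
scene coaster_0 0.56 [0.611 0.058 0.008]
scene coaster_0 0.47 [0.633 0.172 0.063]
scene bowl 0.85 [ 0.566 -0.266  0.025]
scene saltbox 0.89 [0.634 0.172 0.063]
scene pin 0.93 [0.777 0.007 0.043]
scene pin 0.16 [ 0.563 -0.268  0.026]
top [[354.639   0.    254.255]
 [  0.    354.639 195.654]
 [  0.      0.      1.   ]] [[ 0.012 -1.    -0.008]
 [-0.986 -0.011 -0.168]
 [ 0.168  0.01  -0.986]] [-0.081  0.451  0.813]
top mould_a 0.86 [0.386 0.241 0.033]
top mould_a 0.84 [ 0.432 -0.067  0.011]
top mould_a 0.81 [ 0.334 -0.481  0.036]
top mould_a 0.72 [ 0.377 -0.23   0.035]
top mould_a 0.68 [0.429 0.091 0.02 ]
top mould_a 0.48 [0.769 0.03  0.04 ]
top mould_a 0.47 [ 0.179 -0.321  0.032]
top mould_a 0.43 [ 0.24  -0.249  0.028]
top coaster_0 0.82 [ 0.599 -0.048  0.012]
top coaster_0 0.77 [ 0.587 -0.154  0.015]
top bowl 0.71 [ 0.583 -0.292  0.024]
top saltbox 0.76 [0.62  0.183 0.062]
top saltbox 0.3 [0.385 0.239 0.033]
top pin 0.65 [0.767 0.03  0.038]
```

View pics/scene0.png

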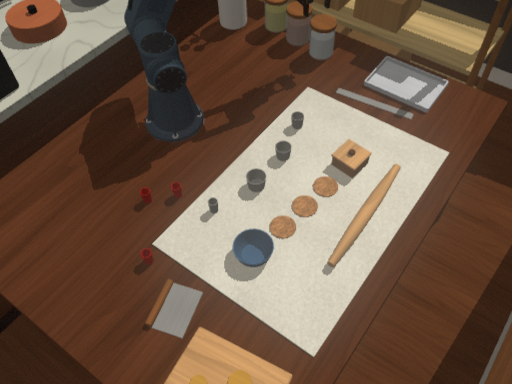

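View pics/top0.png

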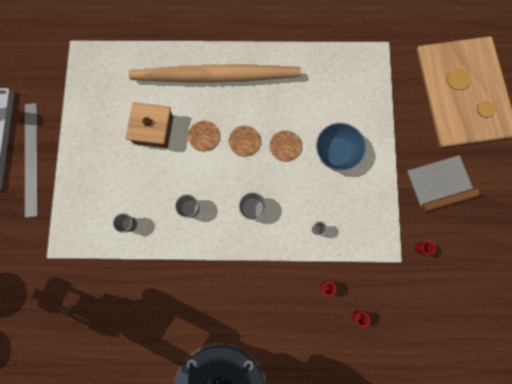

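The scene shows the widest-to-third moulds in top view at about (252,206), (188,206), (124,223), and the steel narrow one at (319,229). The coasters are at (204,136), (245,141), (286,146), with the bowl at the right end (341,147) and the salt box at the left. The red cups are look-alikes. Next I'll fit positions from both views.

```bash
cat > h.py <<'E'
from rig import bot, imaging, finder
import cv2, numpy as np
from scipy.optimize import least_squares
np.set_printoptions(precision=4,suppress=True)
T=np.linspace(0,2*np.pi,72,endpoint=False)
def ring(d,z): return np.c_[d/2*np.cos(T),d/2*np.sin(T),0*T+z]
SH={'a':np.r_[ring(.054,0),ring(.066,.05)],'b':np.r_[ring(.045,0),ring(.056,.05)],
'c':np.r_[ring(.037,0),ring(.046,.05)],'d':np.r_[ring(.025,0),ring(.032,.05)],
'coaster':np.r_[ring(.082,0),ring(.082,.004)],'bowl':np.r_[ring(.06,0),ring(.12,.05)]}
def proj(c,P):
    q=(np.asarray(P)@c['R'].T+c['t'])@c['camera_matrix'].T
    return q[:,:2]/q[:,2:]
def mom(poly):
    m=cv2.moments(cv2.convexHull(poly.astype(np.float32)).astype(np.float32)); return np.array([m['m10'],m['m01']])/m['m00'],m['m00']
def masks(cam,name):
    out=[]
    for r in finder.outline_of(cam,name):
        p=np.argwhere(r['pixels'])[:,::-1].astype(float)
        if len(p)>20:
            m=mom(np.r_[p-.5,p+.5,p+[.5,-.5],p+[-.5,.5]]); out.append((m[0],m[1],r['confidence']))
    return out
def locate(kind,guess,M,C):
    """fit x,y,z of the model to the mask centroids in both views"""
    sel={}
    for cam in C:
        g=mom(proj(C[cam],SH[kind]+guess))[0]
        b=min(M[cam],key=lambda m:np.linalg.norm(m[0]-g))
        if np.linalg.norm(b[0]-g)<14: sel[cam]=b
    if not sel: return None
    f=lambda X:np.concatenate([mom(proj(C[k],SH[kind]+X))[0]-sel[k][0] for k in sel]+([] if len(sel)>1 else [[(X[2]-guess[2])*1e3]]))
    s=least_squares(f,guess,x_scale=.01,diff_step=1e-4)
    ar=[round(sel[k][1]/mom(proj(C[k],SH[kind]+s.x))[1],2) for k in sel]
    return s.x,f(s.x),ar,list(sel)
def look(): return {k:imaging.capture(k) for k in ['scene','top']}
E
python3 - <<'E'
from h import *
C=look()
M={k:masks(k,'mould_a') for k in C}; K={k:masks(k,'coaster_0') for k in C}; B={k:masks(k,'bowl') for k in C}
for k,g in dict(a=[.43,-.067,.006],b=[.43,.088,.006],c=[.386,.235,.006],d=[.376,-.228,.006]).items(): print(k,locate(k,np.array(g),M,C))
for g in [[.59,-.153,.006],[.6,-.048,.006],[.61,.058,.006]]: print('coaster',locate('coaster',np.array(g),K,C))
print('bowl',locate('bowl',np.array([.575,-.28,.006]),B,C))
E
```

```text
a (array([ 0.4257, -0.0728,  0.0107]), array([ 0.0188, -0.0043,  0.01  ,  0.0097]), [1.07, 0.97], ['scene', 'top'])
b (array([0.4241, 0.0814, 0.011 ]), array([ 0.0735, -0.0268,  0.0411,  0.0363]), [1.01, 1.02], ['scene', 'top'])
c (array([0.3833, 0.2293, 0.006 ]), array([-0.,  0.,  0.]), [1.0], ['top'])
d (array([ 0.3758, -0.2286,  0.006 ]), array([-0.,  0.,  0.]), [0.97], ['top'])
coaster (array([ 0.588 , -0.1533,  0.006 ]), array([ 0., -0.,  0.]), [1.04], ['top'])
coaster (array([ 0.5989, -0.0484,  0.0109]), array([-0.2021,  0.0724, -0.1273, -0.1149]), [0.91, 0.98], ['scene', 'top'])
coaster (array([0.6105, 0.0555, 0.0115]), array([-0.0536,  0.0245, -0.0343, -0.0294]), [1.04, 1.0], ['scene', 'top'])
bowl (array([ 0.5725, -0.2817,  0.0055]), array([ 0.1044, -0.0171,  0.0617,  0.0628]), [1.02, 1.03], ['scene', 'top'])
```

Careful with the scale: shifts go in shares of 0.8 m and turns go in shares of 120 degrees. That gives: 49 degrees / 120 = 0.4083.

Emit:
play_rows:
  motion:
    - [[0, 0, 0, 0, 0, 0.025], [0, 0, 0, 0, 0, 0.075], [0, 0, 0, 0, 0, 0.1333], [0, 0, 0, 0, 0, 0.1917], [0, 0, 0, 0, 0, 0.25], [0, 0, 0, 0, 0, 0.3083], [0, 0, 0, 0, 0, 0.3583], [0, 0, 0, 0, 0, 0.4083]]
  fingers: 0.087

```text
time_s: 1.67
position: [0.2241, 0.5834, 0.2184]
tcp_rot: [[-0.337, 0.942, -0.0], [0.942, 0.337, -0.0], [-0.0, -0.0, -1.0]]
force: [-0.2, -0.7, -0.5]
opening: 1.002
grasp_force: 0.0
```

Run:
```python
from h import *
G=dict(a=[.425,-.073,.006],b=[.424,.081,.006],c=[.383,.229,.006],d=[.376,-.229,.006],bowl=[.5725,-.2817,.006])
Q=[[.588,-.153,.006],[.599,-.048,.006],[.6105,.0555,.006]]
for i in range(3):
    C=look()
    M={k:masks(k,'mould_a') for k in C}; K={k:masks(k,'coaster_0') for k in C}
    for k,g in [(k,G[k]) for k in 'abcd']+[('coaster',q) for q in Q]:
        o=[]
        for cam in C:
            r=locate(k,np.array(g),{cam:(K if k=='coaster' else M)[cam]},{cam:C[cam]})
            o.append((cam[0],r[0][:2]) if r else None)
        r=locate(k,np.array(g),K if k=='coaster' else M,C)
        print(k,o,r and len(r[3])==2 and r[0])
```

```text
a [('s', array([ 0.424 , -0.0703])), ('t', array([ 0.4254, -0.0724]))] [ 0.4252 -0.0723  0.0088]
b [('s', array([0.4212, 0.0854])), ('t', array([0.4259, 0.0824]))] [0.4248 0.0809 0.0128]
c [('s', array([0.3809, 0.232 ])), ('t', array([0.3834, 0.2294]))] [0.3831 0.2278 0.0106]
d [('s', array([ 0.3742, -0.2248])), ('t', array([ 0.3773, -0.2282]))] [ 0.3769 -0.2273  0.0111]
coaster [('s', array([ 0.5853, -0.1497])), ('t', array([ 0.5873, -0.154 ]))] [ 0.5863 -0.1531  0.0108]
coaster [('s', array([ 0.5973, -0.0457])), ('t', array([ 0.601 , -0.0493]))] [ 0.5991 -0.0494  0.0118]
coaster [('s', array([0.6086, 0.0597])), ('t', array([0.6114, 0.0552]))] [0.6099 0.0548 0.0114]
a [('s', array([ 0.4239, -0.0691])), ('t', array([ 0.426 , -0.0718]))] [ 0.4256 -0.0718  0.0099]
b [('s', array([0.4216, 0.0837])), ('t', array([0.4238, 0.0816]))] [0.4234 0.0809 0.0097]
c [('s', array([0.3798, 0.234 ])), ('t', array([0.3836, 0.2309]))] [0.3831 0.2285 0.0124]
d [None, ('t', array([ 0.3773, -0.2281]))] False
coaster [('s', array([ 0.5866, -0.1496])), ('t', array([ 0.5882, -0.1547]))] [ 0.5873 -0.1535  0.0
[... 179 characters left out ...]
] [0.6104 0.0549 0.0123]
a [('s', array([ 0.4219, -0.0702])), ('t', array([ 0.4251, -0.0727]))] [ 0.4244 -0.0729  0.0108]
b [('s', array([0.4211, 0.0858])), ('t', array([0.4248, 0.0835]))] [0.4239 0.0823 0.0113]
c [('s', array([0.3804, 0.2326])), ('t', array([0.3835, 0.2306]))] [0.383  0.2286 0.0109]
d [('s', array([ 0.3715, -0.2257])), ('t', array([ 0.3762, -0.2282]))] [ 0.3753 -0.2277  0.0115]
coaster [('s', array([ 0.5858, -0.1512])), ('t', array([ 0.5885, -0.1539]))] [ 0.5872 -0.1535  0.0102]
coaster [('s', array([ 0.5976, -0.0456])), ('t', array([ 0.6   , -0.0489]))] [ 0.5988 -0.0488  0.0105]
coaster [('s', array([0.6078, 0.0616])), ('t', array([0.6124, 0.056 ]))] [0.61   0.0552 0.0139]
```

In the tool's units: 19.7 degrees / 120 = 0.1642.

Emit:
play_rows:
  motion:
    - [[0, 0, 0, 0, 0, 0.05], [0, 0, 0, 0, 0, 0.1], [0, 0, 0, 0, 0, 0.1333], [0, 0, 0, 0, 0, 0.1542], [0, 0, 0, 0, 0, 0.1642], [0, 0, 0, 0, 0, 0.1642]]

```text
time_s: 3.07
position: [0.2241, 0.5834, 0.2185]
tcp_rot: [[-0.005, 1.0, -0.0], [1.0, 0.005, 0.0], [0.0, -0.0, -1.0]]
force: [0.0, -0.4, 0.1]
opening: 1.002
grasp_force: 0.0
```

In the tool's units: -0.25 m / 0.8 = -0.3125, -0.218 m / 0.8 = -0.2725.

Emit:
play_rows:
  motion:
    - [[-0.0163, 0.0075, 0, 0, 0, 0], [-0.05, 0.0225, 0, 0, 0, 0], [-0.0925, 0.0425, 0.0063, 0, 0, 0], [-0.1375, 0.0625, 0.0125, 0, 0, 0], [-0.1825, 0.0825, 0.0188, 0, 0, 0], [-0.2275, 0.1025, 0.025, 0, 0, 0], [-0.2725, 0.1225, 0.0313, 0, 0, 0], [-0.3125, 0.14, 0.0375, 0, 0, 0]]

```text
time_s: 3.73
position: [0.338, 0.3321, 0.1885]
tcp_rot: [[-0.006, 1.0, 0.001], [1.0, 0.006, 0.0], [0.0, 0.001, -1.0]]
force: [1.0, 0.8, 0.6]
opening: 0.999
grasp_force: 0.0
```

In the tool's units: -0.102 m / 0.8 = -0.1275, 0.006 m / 0.8 = 0.0075.

Emit:
play_rows:
  motion:
    - [[-0.0313, 0.0125, 0.0075, 0, 0, 0], [-0.0625, 0.0275, 0.015, 0, 0, 0], [-0.0938, 0.0438, 0.025, 0, 0, 0], [-0.1125, 0.0525, 0.0375, 0, 0, 0], [-0.125, 0.0575, 0.0625, 0, 0, 0], [-0.1275, 0.0575, 0.0813, 0, 0, 0], [-0.1275, 0.0575, 0.09, 0, 0, 0], [-0.1275, 0.0575, 0.09, 0, 0, 0]]

```text
time_s: 4.4
position: [0.3831, 0.2318, 0.1153]
tcp_rot: [[-0.005, 1.0, -0.003], [1.0, 0.005, -0.001], [-0.001, -0.003, -1.0]]
force: [-0.5, 0.1, 0.4]
opening: 1.0
grasp_force: 0.0
```

In the tool's units: 0.063 m / 0.8 = 0.0788, 0.059 m / 0.8 = 0.0738.

Emit:
play_rows:
  motion:
    - [[0, 0, 0.0075, 0, 0, 0], [0, 0, 0.025, 0, 0, 0], [0, 0, 0.0438, 0, 0, 0], [0, 0, 0.0625, 0, 0, 0], [0, 0, 0.0738, 0, 0, 0], [0, 0, 0.0788, 0, 0, 0], [0, 0, 0.0788, 0, 0, 0]]

```text
time_s: 4.98
position: [0.3836, 0.2325, 0.0531]
tcp_rot: [[-0.006, 1.0, -0.001], [1.0, 0.006, -0.0], [-0.0, -0.001, -1.0]]
force: [0.2, 0.1, -0.1]
opening: 0.997
grasp_force: 0.0
```

Emit:
play_rows:
  motion:
    - [[0, 0, 0, 0, 0, 0], [0, 0, 0, 0, 0, 0], [0, 0, 0, 0, 0, 0], [0, 0, 0, 0, 0, 0], [0, 0, 0, 0, 0, 0], [0, 0, 0, 0, 0, 0], [0, 0, 0, 0, 0, 0], [0, 0, 0, 0, 0, 0]]
  fingers: 0.036

```text
time_s: 5.65
position: [0.3839, 0.2322, 0.0535]
tcp_rot: [[-0.005, 1.0, 0.0], [1.0, 0.005, 0.0], [0.0, 0.0, -1.0]]
force: [0.6, 0.1, 0.5]
opening: 0.482
grasp_force: 0.0
```

Emit:
play_rows:
  motion:
    - [[0, 0, 0, 0, 0, 0], [0, 0, 0, 0, 0, 0], [0, 0, 0, 0, 0, 0], [0, 0, 0, 0, 0, 0]]
  fingers: 0.036

```text
time_s: 5.98
position: [0.3838, 0.2322, 0.0534]
tcp_rot: [[-0.005, 1.0, -0.0], [1.0, 0.005, -0.0], [-0.0, -0.0, -1.0]]
force: [-1.0, 0.5, 0.8]
opening: 0.415
grasp_force: 0.0
```

Run:
```python
from h import *
C=look()
im=[cv2.resize(C['scene']['frame'][90:190,240:370],(400,308),interpolation=2),cv2.resize(C['top']['frame'][170:270,60:190],(400,308),interpolation=2)]
cv2.imwrite('pics/g1.png',np.hstack(im)[:,:,::-1])
```

```text
(no output)
```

View pics/g1.png

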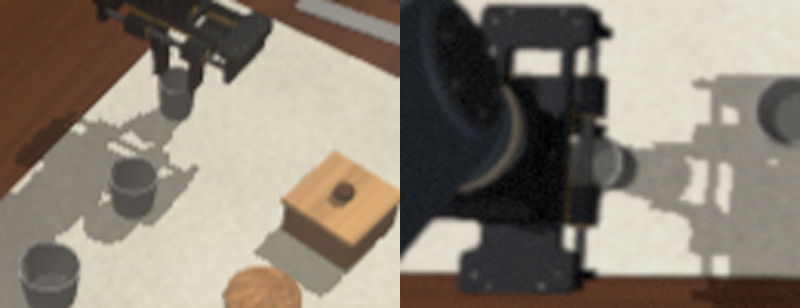

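Run:
```python
from h import *
C=look(); s=bot.read_state(); p=np.array(s['position']); R=np.array(s['tcp_rot']); print(s['opening'],s['grasp_force'],s['joint_positions'])
out=[]
for k,(x0,y0) in dict(scene=(250,90),top=(70,170)).items():
    im=cv2.resize(C[k]['frame'][y0:y0+100,x0:x0+100],(400,400),interpolation=2)
    def dot(P,c):
        for u in proj(C[k],P): cv2.circle(im,tuple(int(v) for v in (u-[x0,y0])*4),2,c,-1)
    dot(np.array([R@[sx*.0095,sy*.018,.017]+p for sx in(-1,1) for sy in(-1,1)]),(255,0,0))
    dot(SH['c'][::6]+[.382,.2315,.006],(0,255,0))
    out.append(im)
    for r in masks(k,'mould_a'):
        print(k,r[0],r[2])
cv2.imwrite('pics/g2.png',np.hstack(out)[:,:,::-1])
```

```text
0.4124531932265929 0.0 [ 16.8442  34.5822 114.8545  -0.0002  30.5641  16.5627]
scene [282.6382 149.3437] 0.81
scene [296.4054 119.5866] 0.7
scene [176.4557 189.5406] 0.6
scene [255.624  179.1135] 0.59
scene [212.8734 204.3784] 0.52
scene [146.7556 255.3467] 0.5
top [252.1254 205.5437] 0.8
top [186.8654 205.3233] 0.65
top [424.819  247.6222] 0.64
top [328.6456 288.1693] 0.57
top [361.0543 317.5219] 0.57
top [319.1518 227.878 ] 0.54
top [127.1161 222.3035] 0.47
```

View pics/g2.png

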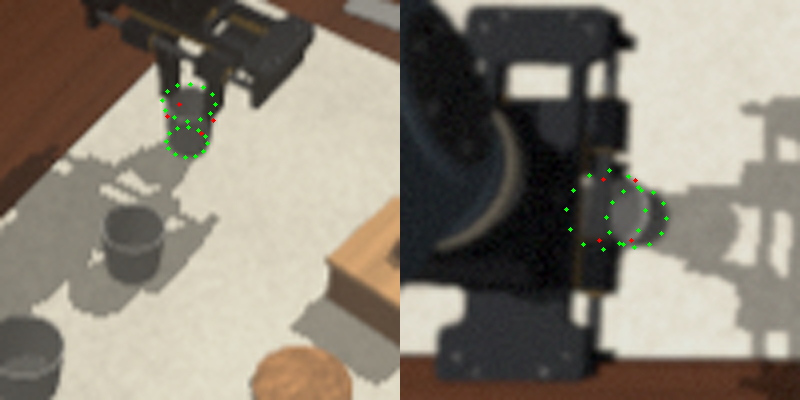

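The fingers seem to sit at c's rim, yet the reading shows no contact. I'll raise the arm slightly and look again.

In the tool's units: -0.03 m / 0.8 = -0.0375, -0.025 m / 0.8 = -0.0313.

Emit:
play_rows:
  motion:
    - [[0, 0, -0.0038, 0, 0, 0], [0, 0, -0.0125, 0, 0, 0], [0, 0, -0.0225, 0, 0, 0], [0, 0, -0.0313, 0, 0, 0], [0, 0, -0.0375, 0, 0, 0], [0, 0, -0.0375, 0, 0, 0]]

```text
time_s: 6.78
position: [0.3847, 0.2325, 0.0849]
tcp_rot: [[-0.005, 1.0, 0.003], [1.0, 0.005, 0.001], [0.001, 0.003, -1.0]]
force: [0.0, -0.6, -0.1]
opening: 0.409
grasp_force: 0.0
```

Run:
```python
from h import *
C=look(); s=bot.read_state(); p=np.array(s['position']); R=np.array(s['tcp_rot'])
out=[]
for k,(x0,y0) in dict(scene=(260,80),top=(90,180)).items():
    im=cv2.resize(C[k]['frame'][y0:y0+80,x0:x0+80],(400,400),interpolation=2)
    im=(255*(im/255)**.5).astype(np.uint8)
    for u in proj(C[k],np.array([R@[sx*.0095,sy*.018,.017]+p for sx in(-1,1) for sy in(-1,1)])): cv2.circle(im,tuple(int(v) for v in (u-[x0,y0])*5),2,(255,0,0),-1)
    out.append(im)
cv2.imwrite('pics/g3.png',np.hstack(out)[:,:,::-1])
```

```text
(no output)
```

View pics/g3.png

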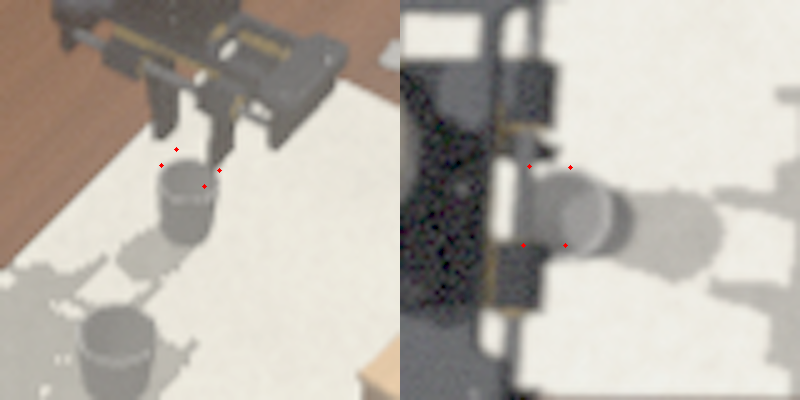

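The picture shows mould c still standing on the board, seen at (188,200). The real fingertips, at about (162,138) and (220,165), are higher than my predicted red dots. I'll work out how much.

Run:
```python
from h import *
C=look(); s=bot.read_state(); p=np.array(s['position']); R=np.array(s['tcp_rot'])
for off in (.017,.01,.0,-.01):
    for k,(x0,y0) in dict(scene=(260,80),top=(90,180)).items():
        P=np.array([R@[sx*.0095,sy*w,off]+p for sy,w in((-1,.018),(-1,.033),(1,.018),(1,.033)) for sx in(-1,1)])
        print(off,k,((proj(C[k],P)-[x0,y0])*5).round().astype(int).tolist())
k='scene'; im=C[k]['frame'][85:125,275:325]; im=(255*(im/255)**.5).astype(np.uint8)
a=cv2.resize(im,(750,600),interpolation=cv2.INTER_CUBIC); cv2.imwrite('pics/g4.png',a[:,:,::-1])
```

```text
0.017 scene [[160, 165], [176, 150], [143, 157], [158, 141], [203, 187], [218, 171], [221, 195], [236, 180]]
0.017 top [[166, 246], [125, 246], [164, 279], [122, 279], [171, 168], [130, 168], [174, 136], [133, 136]]
0.01 scene [[161, 158], [176, 143], [143, 150], [158, 134], [204, 179], [219, 164], [222, 188], [237, 172]]
0.01 top [[160, 245], [118, 245], [158, 278], [116, 278], [166, 166], [124, 166], [168, 134], [127, 133]]
0.0 scene [[161, 148], [176, 132], [143, 139], [159, 124], [205, 169], [220, 153], [223, 178], [238, 162]]
0.0 top [[152, 244], [110, 243], [149, 277], [107, 277], [157, 164], [115, 163], [160, 131], [118, 130]]
-0.01 scene [[162, 137], [177, 122], [144, 129], [159, 113], [205, 159], [220, 143], [224, 167], [239, 151]]
-0.01 top [[143, 242], [100, 241], [141, 276], [98, 276], [149, 161], [107, 161], [151, 128], [109, 127]]
```

View pics/g4.png

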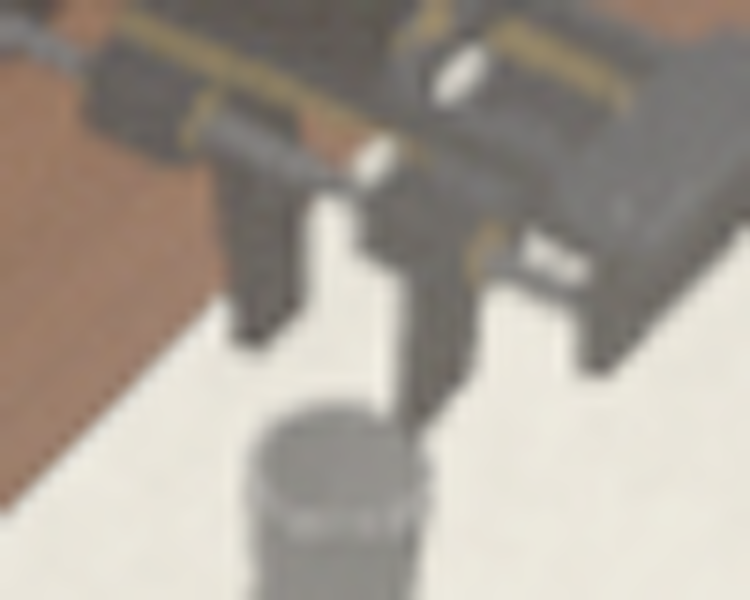

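The tips sit roughly level with the TCP rather than 17 mm ahead of it, which explains the miss. TCP 0.035 is safe under either geometry, so I'll grasp at that height.

In the tool's units: -0.002 m / 0.8 = -0.0025, -0.001 m / 0.8 = -0.0013.

Emit:
play_rows:
  motion:
    - [[0, -0.0013, 0, 0, 0, 0], [0, -0.0025, 0, 0, 0, 0], [0, -0.0025, 0, 0, 0, 0], [0, -0.0025, 0, 0, 0, 0], [0, -0.0025, 0, 0, 0, 0], [0, -0.0025, 0, 0, 0, 0], [0, -0.0025, 0, 0, 0, 0], [0, -0.0025, 0, 0, 0, 0]]
  fingers: 0.08

```text
time_s: 7.65
position: [0.3819, 0.2322, 0.0834]
tcp_rot: [[-0.005, 1.0, 0.0], [1.0, 0.005, -0.0], [-0.0, 0.0, -1.0]]
force: [-0.8, 0.2, -0.5]
opening: 0.892
grasp_force: 0.0
```

In the tool's units: 0.049 m / 0.8 = 0.0613, 0.047 m / 0.8 = 0.0588.

Emit:
play_rows:
  motion:
    - [[0, 0, 0.005, 0, 0, 0], [0, 0, 0.015, 0, 0, 0], [0, 0, 0.0275, 0, 0, 0], [0, 0, 0.04, 0, 0, 0], [0, 0, 0.0513, 0, 0, 0], [0, 0, 0.0588, 0, 0, 0], [0, 0, 0.0613, 0, 0, 0], [0, 0, 0.0613, 0, 0, 0]]

```text
time_s: 8.32
position: [0.3814, 0.232, 0.0337]
tcp_rot: [[-0.005, 1.0, -0.002], [1.0, 0.005, -0.0], [-0.0, -0.002, -1.0]]
force: [-0.9, -0.3, 0.4]
opening: 0.916
grasp_force: 0.0
```

Emit:
play_rows:
  motion:
    - [[0, 0, 0, 0, 0, 0], [0, 0, 0, 0, 0, 0], [0, 0, 0, 0, 0, 0], [0, 0, 0, 0, 0, 0], [0, 0, 0, 0, 0, 0], [0, 0, 0, 0, 0, 0], [0, 0, 0, 0, 0, 0], [0, 0, 0, 0, 0, 0]]
  fingers: 0.036

```text
time_s: 8.98
position: [0.3824, 0.2323, 0.0346]
tcp_rot: [[-0.005, 1.0, 0.001], [1.0, 0.005, 0.0], [0.0, 0.001, -1.0]]
force: [1.3, -0.1, 1.2]
opening: 0.507
grasp_force: 30.0
```

Emit:
play_rows:
  motion:
    - [[0, 0, -0.0038, 0, 0, 0], [0, 0, -0.0125, 0, 0, 0], [0, 0, -0.0313, 0, 0, 0], [0, 0, -0.0538, 0, 0, 0], [0, 0, -0.0775, 0, 0, 0], [0, 0, -0.0975, 0, 0, 0], [0, 0, -0.1088, 0, 0, 0], [0, 0, -0.1125, 0, 0, 0]]

```text
time_s: 9.65
position: [0.3823, 0.2324, 0.1263]
tcp_rot: [[-0.005, 1.0, 0.003], [1.0, 0.005, 0.001], [0.001, 0.003, -1.0]]
force: [0.5, 0.0, -1.4]
opening: 0.51
grasp_force: 30.0
```

Emit:
play_rows:
  motion:
    - [[-0.01, 0.0125, 0, 0, 0, 0], [-0.03, 0.04, 0, 0, 0, 0], [-0.0563, 0.075, 0, 0, 0, 0], [-0.0863, 0.1125, 0, 0, 0, 0], [-0.1163, 0.1525, 0, 0, 0, 0], [-0.1463, 0.1925, 0, 0, 0, 0], [-0.175, 0.23, 0, 0, 0, 0], [-0.1963, 0.2588, 0, 0, 0, 0]]

```text
time_s: 10.32
position: [0.5924, 0.0728, 0.1234]
tcp_rot: [[-0.003, 1.0, 0.001], [1.0, 0.003, -0.001], [-0.001, 0.001, -1.0]]
force: [-0.5, -0.7, -0.8]
opening: 0.512
grasp_force: 30.0
```

In the tool's units: 0.021 m / 0.8 = 0.0263, 0.019 m / 0.8 = 0.0238.

Emit:
play_rows:
  motion:
    - [[-0.0125, 0.0163, 0, 0, 0, 0], [-0.0188, 0.0238, 0, 0, 0, 0], [-0.02, 0.0263, 0, 0, 0, 0], [-0.02, 0.0263, 0, 0, 0, 0], [-0.02, 0.0263, 0, 0, 0, 0]]

```text
time_s: 10.73
position: [0.609, 0.061, 0.1237]
tcp_rot: [[-0.006, 1.0, -0.003], [1.0, 0.006, 0.0], [0.0, -0.003, -1.0]]
force: [-0.2, 0.5, -1.3]
opening: 0.51
grasp_force: 30.0
```

Run:
```python
from h import *
C=look(); s=bot.read_state(); p=np.array(s['position']); print(p,s['opening'])
out=[]
for k,(x0,y0) in dict(scene=(280,130),top=(160,90)).items():
    im=cv2.resize(C[k]['frame'][y0:y0+80,x0:x0+80],(400,400),interpolation=2)
    im=(255*(im/255)**.6).astype(np.uint8)
    for u in proj(C[k],SH['c'][::6]+p-[0,0,.0286]): cv2.circle(im,tuple(int(v) for v in (u-[x0,y0])*5),1,(0,255,0),-1)
    out.append(im)
cv2.imwrite('pics/g5.png',np.hstack(out)[:,:,::-1])
```

```text
[0.6092 0.0614 0.1242] 0.5092912174454897
```

View pics/g5.png

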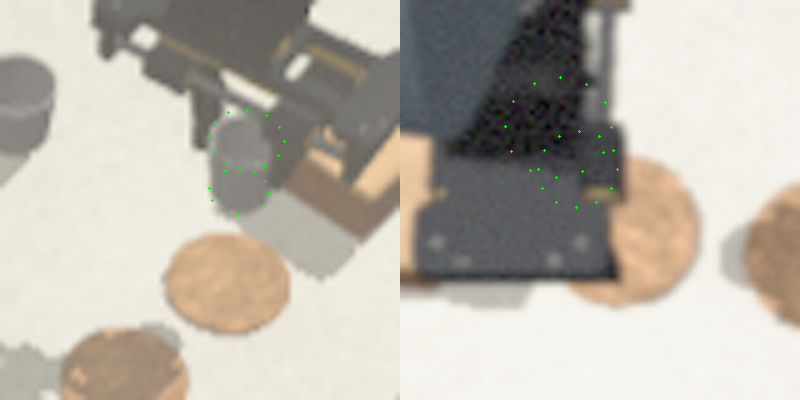

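Mould c hangs upright in the jaws at (240,165), above the end coaster at (228,283). Lowering it now.

In the tool's units: 0.0845 m / 0.8 = 0.1056, -0.003 m / 0.8 = -0.0038.

Emit:
play_rows:
  motion:
    - [[-0.0013, 0, 0.0088, 0, 0, 0], [-0.0038, 0.0013, 0.025, 0, 0, 0], [-0.0038, 0.0013, 0.0463, 0, 0, 0], [-0.0038, 0.0013, 0.0663, 0, 0, 0], [-0.0038, 0.0013, 0.0838, 0, 0, 0], [-0.0038, 0.0013, 0.0963, 0, 0, 0], [-0.0038, 0.0013, 0.1038, 0, 0, 0], [-0.0038, 0.0013, 0.1056, 0, 0, 0]]

```text
time_s: 11.5
position: [0.6108, 0.0577, 0.0387]
tcp_rot: [[-0.005, 1.0, -0.002], [1.0, 0.005, 0.0], [0.0, -0.002, -1.0]]
force: [-0.6, 0.3, -0.7]
opening: 0.511
grasp_force: 30.0
```

Emit:
play_rows:
  motion:
    - [[0, 0, 0, 0, 0, 0], [0, 0, 0, 0, 0, 0], [0, 0, 0, 0, 0, 0]]

```text
time_s: 11.75
position: [0.6124, 0.0573, 0.0408]
tcp_rot: [[-0.005, 1.0, 0.002], [1.0, 0.005, -0.0], [-0.0, 0.002, -1.0]]
force: [0.5, -0.0, -1.0]
opening: 0.512
grasp_force: 30.0
```

In the tool's units: 0.002 m / 0.8 = 0.0025, -0.001 m / 0.8 = -0.0013.

Emit:
play_rows:
  motion:
    - [[0, -0.0013, 0.0013, 0, 0, 0], [0, -0.0013, 0.0025, 0, 0, 0], [0, -0.0013, 0.0025, 0, 0, 0], [0, -0.0013, 0.0025, 0, 0, 0]]

```text
time_s: 12.08
position: [0.6111, 0.0573, 0.0386]
tcp_rot: [[-0.005, 1.0, 0.001], [1.0, 0.005, -0.0], [-0.0, 0.001, -1.0]]
force: [-0.3, 0.2, 3.1]
opening: 0.512
grasp_force: 30.0
```

Emit:
play_rows:
  motion:
    - [[0, 0, 0, 0, 0, 0], [0, 0, 0, 0, 0, 0], [0, 0, 0, 0, 0, 0], [0, 0, 0, 0, 0, 0], [0, 0, 0, 0, 0, 0], [0, 0, 0, 0, 0, 0]]
  fingers: 0.087

```text
time_s: 12.58
position: [0.6106, 0.0573, 0.0377]
tcp_rot: [[-0.005, 1.0, -0.0], [1.0, 0.005, 0.0], [0.0, -0.0, -1.0]]
force: [0.3, -0.1, -0.3]
opening: 0.875
grasp_force: 0.0
```

In the tool's units: -0.104 m / 0.8 = -0.13, -0.005 m / 0.8 = -0.0063.

Emit:
play_rows:
  motion:
    - [[0, 0, -0.0063, 0, 0, 0], [0, 0, -0.025, 0, 0, 0], [0, 0, -0.05, 0, 0, 0], [0, 0, -0.0813, 0, 0, 0], [0, 0, -0.1063, 0, 0, 0], [0, -0.0063, -0.125, 0, 0, 0], [0.005, -0.0288, -0.13, 0, 0, 0], [0.0125, -0.0625, -0.13, 0, 0, 0]]

```text
time_s: 13.25
position: [0.5643, 0.0663, 0.1445]
tcp_rot: [[-0.004, 1.0, 0.009], [1.0, 0.004, -0.001], [-0.001, 0.009, -1.0]]
force: [-0.7, 0.9, -0.1]
opening: 0.997
grasp_force: 0.0
```

In the tool's units: -0.138 m / 0.8 = -0.1725, 0.0165 m / 0.8 = 0.0206.

Emit:
play_rows:
  motion:
    - [[0.0038, -0.0375, 0, 0, 0, 0], [0.0088, -0.0775, 0, 0, 0, 0], [0.015, -0.1188, 0.0063, 0, 0, 0], [0.02, -0.1525, 0.0188, 0, 0, 0], [0.0206, -0.1675, 0.0375, 0, 0, 0], [0.0206, -0.1725, 0.0563, 0, 0, 0], [0.0206, -0.1725, 0.0625, 0, 0, 0], [0.0206, -0.1725, 0.0625, 0, 0, 0]]

```text
time_s: 13.92
position: [0.4224, 0.0829, 0.0915]
tcp_rot: [[-0.005, 1.0, -0.001], [1.0, 0.005, 0.0], [0.0, -0.001, -1.0]]
force: [1.3, -0.1, 0.5]
opening: 0.996
grasp_force: 0.0
```

In the tool's units: 0.057 m / 0.8 = 0.0713, 0.001 m / 0.8 = 0.0013.

Emit:
play_rows:
  motion:
    - [[0, 0.0013, 0.0075, 0, 0, 0], [0, 0.0013, 0.02, 0, 0, 0], [0, 0.0013, 0.035, 0, 0, 0], [0, 0.0013, 0.05, 0, 0, 0], [0, 0.0013, 0.0625, 0, 0, 0], [0, 0.0013, 0.07, 0, 0, 0], [0, 0.0013, 0.0713, 0, 0, 0], [0, 0.0013, 0.0713, 0, 0, 0]]

```text
time_s: 14.58
position: [0.4243, 0.0828, 0.0349]
tcp_rot: [[-0.005, 1.0, 0.0], [1.0, 0.005, -0.0], [-0.0, 0.0, -1.0]]
force: [0.6, 0.1, 0.0]
opening: 1.0
grasp_force: 0.0
```

Emit:
play_rows:
  motion:
    - [[0, 0, 0, 0, 0, 0], [0, 0, 0, 0, 0, 0], [0, 0, 0, 0, 0, 0], [0, 0, 0, 0, 0, 0], [0, 0, 0, 0, 0, 0], [0, 0, 0, 0, 0, 0], [0, 0, 0, 0, 0, 0], [0, 0, 0, 0, 0, 0]]
  fingers: 0.045

```text
time_s: 15.25
position: [0.4241, 0.0829, 0.0352]
tcp_rot: [[-0.005, 1.0, 0.001], [1.0, 0.005, -0.0], [-0.0, 0.001, -1.0]]
force: [0.6, -0.2, 2.6]
opening: 0.611
grasp_force: 30.0
```

In the tool's units: -0.09 m / 0.8 = -0.1125, -0.087 m / 0.8 = -0.1088.

Emit:
play_rows:
  motion:
    - [[0, 0, -0.0038, 0, 0, 0], [0, 0, -0.0125, 0, 0, 0], [0, 0, -0.0313, 0, 0, 0], [0, 0, -0.0538, 0, 0, 0], [0, 0, -0.0775, 0, 0, 0], [0, 0, -0.0975, 0, 0, 0], [0, 0, -0.1088, 0, 0, 0], [0, 0, -0.1125, 0, 0, 0]]

```text
time_s: 15.92
position: [0.424, 0.0829, 0.1267]
tcp_rot: [[-0.005, 1.0, 0.003], [1.0, 0.005, -0.0], [-0.0, 0.003, -1.0]]
force: [1.2, 0.1, -0.7]
opening: 0.61
grasp_force: 30.0
```

In the tool's units: 0.173 m / 0.8 = 0.2163, 0.163 m / 0.8 = 0.2038.

Emit:
play_rows:
  motion:
    - [[-0.01, 0.0125, 0, 0, 0, 0], [-0.0275, 0.0375, 0, 0, 0, 0], [-0.0525, 0.07, 0, 0, 0, 0], [-0.08, 0.1063, 0, 0, 0, 0], [-0.1075, 0.1425, 0, 0, 0, 0], [-0.1338, 0.1775, 0, 0, 0, 0], [-0.1525, 0.2038, 0, 0, 0, 0], [-0.1625, 0.2163, 0, 0, 0, 0]]

```text
time_s: 16.58
position: [0.6011, -0.0499, 0.1239]
tcp_rot: [[-0.003, 1.0, 0.003], [1.0, 0.003, -0.001], [-0.001, 0.003, -1.0]]
force: [0.1, -0.1, -0.8]
opening: 0.61
grasp_force: 30.0
```

In the tool's units: 0.083 m / 0.8 = 0.1038, -0.001 m / 0.8 = -0.0013.

Emit:
play_rows:
  motion:
    - [[-0.0013, 0.0025, 0.005, 0, 0, 0], [-0.0013, 0.0025, 0.0175, 0, 0, 0], [-0.0013, 0.0025, 0.035, 0, 0, 0], [-0.0013, 0.0025, 0.055, 0, 0, 0], [-0.0013, 0.0025, 0.075, 0, 0, 0], [-0.0013, 0.0025, 0.0913, 0, 0, 0], [-0.0013, 0.0025, 0.1013, 0, 0, 0], [-0.0013, 0.0025, 0.1038, 0, 0, 0]]

```text
time_s: 17.25
position: [0.5962, -0.0459, 0.0394]
tcp_rot: [[-0.006, 1.0, -0.006], [1.0, 0.006, 0.002], [0.002, -0.006, -1.0]]
force: [-0.2, -0.3, -0.0]
opening: 0.616
grasp_force: 30.0
```

In the tool's units: 0.001 m / 0.8 = 0.0013.

Emit:
play_rows:
  motion:
    - [[0, 0, 0.0013, 0, 0, 0], [0, 0, 0.0013, 0, 0, 0], [0, 0, 0.0013, 0, 0, 0], [0, 0, 0.0013, 0, 0, 0]]

```text
time_s: 17.58
position: [0.5998, -0.0473, 0.0418]
tcp_rot: [[-0.005, 1.0, 0.002], [1.0, 0.005, -0.0], [-0.0, 0.002, -1.0]]
force: [0.1, 0.2, -1.2]
opening: 0.615
grasp_force: 30.0
```

In the tool's units: 0.0025 m / 0.8 = 0.0031, 0.001 m / 0.8 = 0.0013.

Emit:
play_rows:
  motion:
    - [[0, 0, 0.0013, 0, 0, 0], [0, 0, 0.0031, 0, 0, 0], [0, 0, 0.0031, 0, 0, 0], [0, 0, 0.0031, 0, 0, 0], [0, 0, 0.0031, 0, 0, 0]]

```text
time_s: 18.0
position: [0.5998, -0.0474, 0.0392]
tcp_rot: [[-0.005, 1.0, 0.001], [1.0, 0.005, -0.0], [-0.0, 0.001, -1.0]]
force: [-0.1, 0.5, 5.2]
opening: 0.609
grasp_force: 30.0
```

Emit:
play_rows:
  motion:
    - [[0, 0, 0, 0, 0, 0], [0, 0, 0, 0, 0, 0], [0, 0, 0, 0, 0, 0], [0, 0, 0, 0, 0, 0], [0, 0, 0, 0, 0, 0], [0, 0, 0, 0, 0, 0]]
  fingers: 0.087

```text
time_s: 18.5
position: [0.599, -0.0472, 0.0381]
tcp_rot: [[-0.005, 1.0, -0.001], [1.0, 0.005, 0.0], [0.0, -0.001, -1.0]]
force: [-0.6, -0.3, 0.8]
opening: 0.958
grasp_force: 0.0
```

In the tool's units: -0.104 m / 0.8 = -0.13, -0.005 m / 0.8 = -0.0063.

Emit:
play_rows:
  motion:
    - [[0, 0, -0.0063, 0, 0, 0], [0, 0, -0.025, 0, 0, 0], [0, 0, -0.05, 0, 0, 0], [0, 0, -0.0813, 0, 0, 0], [0, 0, -0.1063, 0, 0, 0], [0, -0.0063, -0.125, 0, 0, 0], [0, -0.0288, -0.13, 0, 0, 0], [-0.0063, -0.0625, -0.13, 0, 0, 0]]

```text
time_s: 19.17
position: [0.5524, -0.0528, 0.1449]
tcp_rot: [[-0.006, 1.0, 0.008], [1.0, 0.006, -0.002], [-0.002, 0.008, -1.0]]
force: [-0.3, -0.5, -0.8]
opening: 0.997
grasp_force: 0.0
```

In the tool's units: -0.125 m / 0.8 = -0.1563, -0.019 m / 0.8 = -0.0238.

Emit:
play_rows:
  motion:
    - [[-0.005, -0.035, 0, 0, 0, 0], [-0.01, -0.0725, 0, 0, 0, 0], [-0.0163, -0.11, 0.0063, 0, 0, 0], [-0.0213, -0.14, 0.0188, 0, 0, 0], [-0.0238, -0.1525, 0.0375, 0, 0, 0], [-0.0238, -0.1563, 0.0563, 0, 0, 0], [-0.0238, -0.1563, 0.0625, 0, 0, 0], [-0.0238, -0.1563, 0.0625, 0, 0, 0]]

```text
time_s: 19.83
position: [0.424, -0.0721, 0.0919]
tcp_rot: [[-0.004, 1.0, -0.001], [1.0, 0.004, 0.001], [0.001, -0.001, -1.0]]
force: [0.4, -0.0, -0.4]
opening: 0.999
grasp_force: 0.0
```

Emit:
play_rows:
  motion:
    - [[0, 0, 0, 0, 0, 0], [0, 0, 0, 0, 0, 0]]

```text
time_s: 20.0
position: [0.4256, -0.0724, 0.093]
tcp_rot: [[-0.005, 1.0, 0.002], [1.0, 0.005, -0.001], [-0.001, 0.002, -1.0]]
force: [0.9, -1.0, 0.2]
opening: 0.998
grasp_force: 0.0
```

In the tool's units: 0.057 m / 0.8 = 0.0713, 0.055 m / 0.8 = 0.0688.

Emit:
play_rows:
  motion:
    - [[0.0013, -0.0013, 0.0075, 0, 0, 0], [0.0013, -0.0013, 0.02, 0, 0, 0], [0.0013, -0.0013, 0.0325, 0, 0, 0], [0.0013, -0.0013, 0.0463, 0, 0, 0], [0.0013, -0.0013, 0.0588, 0, 0, 0], [0.0013, -0.0013, 0.0688, 0, 0, 0], [0.0013, -0.0013, 0.0713, 0, 0, 0], [0.0013, -0.0013, 0.0713, 0, 0, 0]]

```text
time_s: 20.67
position: [0.4233, -0.0709, 0.035]
tcp_rot: [[-0.005, 1.0, -0.001], [1.0, 0.005, 0.0], [0.0, -0.001, -1.0]]
force: [-0.9, -0.0, 1.1]
opening: 0.998
grasp_force: 0.0
```

Emit:
play_rows:
  motion:
    - [[0, 0, 0, 0, 0, 0], [0, 0, 0, 0, 0, 0], [0, 0, 0, 0, 0, 0], [0, 0, 0, 0, 0, 0], [0, 0, 0, 0, 0, 0], [0, 0, 0, 0, 0, 0], [0, 0, 0, 0, 0, 0]]
  fingers: 0.055

```text
time_s: 21.25
position: [0.4241, -0.0714, 0.0359]
tcp_rot: [[-0.005, 1.0, 0.002], [1.0, 0.005, -0.001], [-0.001, 0.002, -1.0]]
force: [1.0, 0.6, 3.5]
opening: 0.736
grasp_force: 30.0
```

In the tool's units: -0.09 m / 0.8 = -0.1125, -0.087 m / 0.8 = -0.1088.

Emit:
play_rows:
  motion:
    - [[0, 0, -0.0038, 0, 0, 0], [0, 0, -0.0125, 0, 0, 0], [0, 0, -0.0313, 0, 0, 0], [0, 0, -0.0538, 0, 0, 0], [0, 0, -0.0775, 0, 0, 0], [0, 0, -0.0975, 0, 0, 0], [0, 0, -0.1088, 0, 0, 0], [0, 0, -0.1125, 0, 0, 0]]

```text
time_s: 21.92
position: [0.4236, -0.0712, 0.1271]
tcp_rot: [[-0.005, 1.0, 0.002], [1.0, 0.005, -0.001], [-0.001, 0.002, -1.0]]
force: [0.6, 0.1, -0.8]
opening: 0.736
grasp_force: 30.0
```

In the tool's units: 0.162 m / 0.8 = 0.2025, 0.155 m / 0.8 = 0.1938.

Emit:
play_rows:
  motion:
    - [[-0.005, 0.01, 0, 0, 0, 0], [-0.0175, 0.035, 0, 0, 0, 0], [-0.0325, 0.0663, 0, 0, 0, 0], [-0.0488, 0.1, 0, 0, 0, 0], [-0.0663, 0.135, 0, 0, 0, 0], [-0.0838, 0.1675, 0, 0, 0, 0], [-0.0963, 0.1938, 0, 0, 0, 0], [-0.1013, 0.2025, 0, 0, 0, 0]]

```text
time_s: 22.58
position: [0.5896, -0.1536, 0.1245]
tcp_rot: [[-0.004, 1.0, 0.003], [1.0, 0.004, -0.002], [-0.002, 0.003, -1.0]]
force: [1.0, -0.2, -1.3]
opening: 0.735
grasp_force: 30.0
```

Emit:
play_rows:
  motion:
    - [[0, 0, 0.005, 0, 0, 0], [0, 0, 0.0175, 0, 0, 0], [0, 0, 0.035, 0, 0, 0], [0, 0, 0.055, 0, 0, 0], [0, 0, 0.075, 0, 0, 0], [0, 0, 0.0913, 0, 0, 0], [0, 0, 0.1013, 0, 0, 0], [0, 0, 0.1038, 0, 0, 0]]

```text
time_s: 23.25
position: [0.5822, -0.1495, 0.0401]
tcp_rot: [[-0.005, 1.0, -0.007], [1.0, 0.005, 0.003], [0.003, -0.007, -1.0]]
force: [-2.2, 0.9, 2.3]
opening: 0.734
grasp_force: 30.0
```

In the tool's units: 0.001 m / 0.8 = 0.0013.

Emit:
play_rows:
  motion:
    - [[0, 0, 0.0013, 0, 0, 0], [0, 0, 0.0013, 0, 0, 0], [0, 0, 0.0013, 0, 0, 0], [0, 0, 0.0013, 0, 0, 0]]

```text
time_s: 23.58
position: [0.5863, -0.1516, 0.0423]
tcp_rot: [[-0.005, 1.0, 0.002], [1.0, 0.005, -0.001], [-0.001, 0.002, -1.0]]
force: [-0.4, 0.1, 0.1]
opening: 0.735
grasp_force: 30.0
```

In the tool's units: 0.0025 m / 0.8 = 0.0031, 0.001 m / 0.8 = 0.0013.

Emit:
play_rows:
  motion:
    - [[0, 0, 0.0013, 0, 0, 0], [0, 0, 0.0031, 0, 0, 0], [0, 0, 0.0031, 0, 0, 0], [0, 0, 0.0031, 0, 0, 0]]

```text
time_s: 23.92
position: [0.5863, -0.1516, 0.0399]
tcp_rot: [[-0.005, 1.0, 0.001], [1.0, 0.005, -0.001], [-0.001, 0.001, -1.0]]
force: [-0.8, -0.0, 5.1]
opening: 0.741
grasp_force: 30.0
```

Emit:
play_rows:
  motion:
    - [[0, 0, 0, 0, 0, 0], [0, 0, 0, 0, 0, 0], [0, 0, 0, 0, 0, 0], [0, 0, 0, 0, 0, 0], [0, 0, 0, 0, 0, 0], [0, 0, 0, 0, 0, 0]]
  fingers: 0.087

```text
time_s: 24.42
position: [0.5856, -0.1512, 0.0386]
tcp_rot: [[-0.005, 1.0, -0.0], [1.0, 0.005, 0.0], [0.0, -0.0, -1.0]]
force: [0.5, 0.7, 0.4]
opening: 0.991
grasp_force: 0.0
```

In the tool's units: -0.104 m / 0.8 = -0.13, -0.005 m / 0.8 = -0.0063.

Emit:
play_rows:
  motion:
    - [[0, 0, -0.0063, 0, 0, 0], [0, 0, -0.025, 0, 0, 0], [0, 0, -0.05, 0, 0, 0], [0, 0, -0.0813, 0, 0, 0], [0, 0, -0.1063, 0, 0, 0], [0, -0.0063, -0.125, 0, 0, 0], [-0.0063, -0.0288, -0.13, 0, 0, 0], [-0.0188, -0.0625, -0.13, 0, 0, 0]]

```text
time_s: 25.08
position: [0.5386, -0.1669, 0.1454]
tcp_rot: [[-0.007, 1.0, 0.007], [1.0, 0.007, -0.003], [-0.003, 0.007, -1.0]]
force: [-0.2, -0.8, 0.1]
opening: 1.0
grasp_force: 0.0
```

In the tool's units: -0.162 m / 0.8 = -0.2025, -0.16 m / 0.8 = -0.2.

Emit:
play_rows:
  motion:
    - [[-0.0125, -0.035, 0, 0, 0, 0], [-0.0263, -0.0725, 0, 0, 0, 0], [-0.04, -0.1125, 0, 0, 0, 0], [-0.055, -0.1525, 0.0125, 0, 0, 0], [-0.0675, -0.1838, 0.0313, 0, 0, 0], [-0.075, -0.2, 0.05, 0, 0, 0], [-0.075, -0.2025, 0.0563, 0, 0, 0], [-0.075, -0.2025, 0.0563, 0, 0, 0]]

```text
time_s: 25.75
position: [0.3731, -0.2271, 0.0974]
tcp_rot: [[-0.003, 1.0, -0.002], [1.0, 0.003, 0.002], [0.002, -0.002, -1.0]]
force: [0.5, 0.5, 0.2]
opening: 0.998
grasp_force: 0.0
```

Emit:
play_rows:
  motion:
    - [[0, 0, 0, 0, 0, 0], [0, 0, 0, 0, 0, 0], [0, 0, 0, 0, 0, 0]]
  fingers: 0.06

```text
time_s: 26.0
position: [0.3755, -0.2276, 0.0986]
tcp_rot: [[-0.006, 1.0, 0.002], [1.0, 0.006, -0.002], [-0.002, 0.002, -1.0]]
force: [0.4, -0.0, 0.4]
opening: 0.855
grasp_force: 0.0
```

Run:
```python
from h import *
G=dict(a=[.587,-.152,.01],b=[.599,-.048,.01],c=[.610,.058,.01],d=[.375,-.227,.006])
for i in range(2):
    C=look(); M={k:masks(k,'mould_a') for k in C}
    for k in 'abcd':
        o=[]
        for cam in C:
            r=locate(k,np.array(G[k]),{cam:M[cam]},{cam:C[cam]})
            o.append((cam[0],r[0][:2],r[2]) if r else None)
        print(k,o)
print(bot.read_state()['position'])
cv2.imwrite('pics/p6.png',np.vstack([C['scene']['frame'][120:264,200:392],C['top']['frame'][100:244,165:357]]).repeat(2,0).repeat(2,1)[:,:,::-1])
```

```text
Traceback (most recent call last):
  File "h.py", line 27, in locate
    b=min(M[cam],key=lambda m:np.linalg.norm(m[0]-g))
ValueError: min() iterable argument is empty
```

```bash
sed -i "s/        b=min(M/        if not M[cam]: continue\n        b=min(M/" h.py
python3 - <<'E'
from h import *
G=dict(a=[.587,-.152,.01],b=[.599,-.048,.01],c=[.610,.058,.01],d=[.375,-.227,.006])
for i in range(3):
    C=look(); M={k:masks(k,'mould_a') for k in C}
    for k in 'abcd':
        o=[]
        for cam in C:
            r=locate(k,np.array(G[k]),{cam:M[cam]},{cam:C[cam]})
            o.append((cam[0],r[0][:2],r[2]) if r else None)
        print(k,o)
print(bot.read_state()['position'])
cv2.imwrite('pics/p6.png',np.vstack([C['scene']['frame'][120:264,200:392],C['top']['frame'][100:244,165:357]]).repeat(2,0).repeat(2,1)[:,:,::-1])
E
```

```text
a [('s', array([ 0.5855, -0.1504]), [1.06]), None]
b [('s', array([ 0.5982, -0.0448]), [0.94]), None]
c [('s', array([0.6104, 0.0593]), [1.05]), None]
d [('s', array([ 0.3739, -0.226 ]), [0.96]), None]
a [('s', array([ 0.5836, -0.149 ]), [1.02]), None]
b [('s', array([ 0.5977, -0.046 ]), [1.01]), None]
c [('s', array([0.6091, 0.0634]), [1.1]), None]
d [None, None]
a [('s', array([ 0.5842, -0.1525]), [0.97]), None]
b [('s', array([ 0.5972, -0.0431]), [0.98]), None]
c [('s', array([0.6086, 0.0585]), [1.05]), None]
d [('s', array([ 0.3731, -0.2255]), [0.98]), None]
[ 0.3741 -0.2274  0.0979]
```

View pics/p6.png

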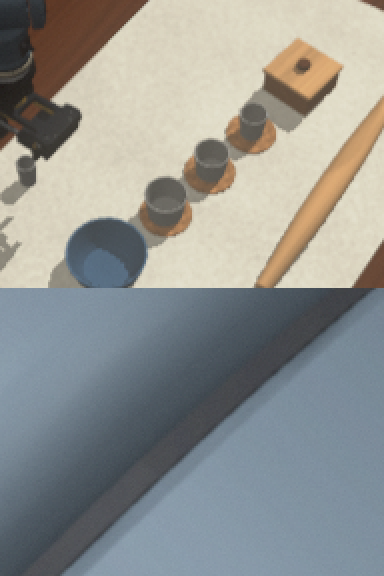

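The picture shows moulds a, b and c standing centred on their coasters, at (165,200), (210,160) and (252,122). Mould d is at (27,170), just below the gripper. In this pose the arm blocks the top view. Now I'll grip d near its rim.

In the tool's units: 0.049 m / 0.8 = 0.0613, 0.046 m / 0.8 = 0.0575.

Emit:
play_rows:
  motion:
    - [[0, 0.0013, 0.0075, 0, 0, 0], [0, 0.0013, 0.02, 0, 0, 0], [0, 0.0013, 0.0338, 0, 0, 0], [0, 0.0013, 0.0475, 0, 0, 0], [0, 0.0013, 0.0575, 0, 0, 0], [0, 0.0013, 0.0613, 0, 0, 0], [0, 0.0013, 0.0613, 0, 0, 0], [0, 0.0013, 0.0613, 0, 0, 0]]

```text
time_s: 27.47
position: [0.3751, -0.2273, 0.0488]
tcp_rot: [[-0.005, 1.0, -0.0], [1.0, 0.005, 0.0], [0.0, -0.0, -1.0]]
force: [0.6, -0.1, -0.2]
opening: 0.692
grasp_force: 0.0
```

Emit:
play_rows:
  motion:
    - [[0, 0, 0, 0, 0, 0], [0, 0, 0, 0, 0, 0], [0, 0, 0, 0, 0, 0], [0, 0, 0, 0, 0, 0], [0, 0, 0, 0, 0, 0], [0, 0, 0, 0, 0, 0], [0, 0, 0, 0, 0, 0]]
  fingers: 0.024

```text
time_s: 28.05
position: [0.3753, -0.2275, 0.0491]
tcp_rot: [[-0.005, 1.0, 0.001], [1.0, 0.005, -0.001], [-0.001, 0.001, -1.0]]
force: [0.9, -0.2, 1.0]
opening: 0.335
grasp_force: 30.0
```

In the tool's units: -0.11 m / 0.8 = -0.1375, -0.106 m / 0.8 = -0.1325.

Emit:
play_rows:
  motion:
    - [[0, 0, -0.0038, 0, 0, 0], [0, 0, -0.0125, 0, 0, 0], [0, 0, -0.0313, 0, 0, 0], [0, 0, -0.0563, 0, 0, 0], [0, 0, -0.0875, 0, 0, 0], [0, 0, -0.115, 0, 0, 0], [0, 0, -0.1325, 0, 0, 0], [0, 0, -0.1375, 0, 0, 0]]

```text
time_s: 28.72
position: [0.376, -0.2282, 0.1615]
tcp_rot: [[-0.005, 1.0, 0.004], [1.0, 0.005, -0.004], [-0.004, 0.004, -1.0]]
force: [1.1, -0.0, -0.1]
opening: 0.332
grasp_force: 30.0
```

In the tool's units: 0.15 m / 0.8 = 0.1875, 0.129 m / 0.8 = 0.1613.

Emit:
play_rows:
  motion:
    - [[0.01, 0.0075, 0, 0, 0, 0], [0.03, 0.0238, 0, 0, 0, 0], [0.055, 0.045, 0, 0, 0, 0], [0.0813, 0.0663, 0, 0, 0, 0], [0.1075, 0.0888, 0, 0, 0, 0], [0.135, 0.1113, 0, 0, 0, 0], [0.1613, 0.1338, 0, 0, 0, 0], [0.1875, 0.155, 0, 0, 0, 0]]

```text
time_s: 29.38
position: [0.4983, -0.0744, 0.1575]
tcp_rot: [[-0.005, 1.0, -0.003], [1.0, 0.005, 0.001], [0.001, -0.003, -1.0]]
force: [0.2, 0.5, -0.5]
opening: 0.338
grasp_force: 30.0
```

In the tool's units: 0.134 m / 0.8 = 0.1675, 0.131 m / 0.8 = 0.1638.

Emit:
play_rows:
  motion:
    - [[0.0263, 0.0213, 0, 0, 0, 0], [0.0538, 0.0438, 0, 0, 0, 0], [0.0813, 0.0663, 0, 0, 0, 0], [0.1075, 0.0875, 0, 0, 0, 0], [0.1325, 0.1088, 0, 0, 0, 0], [0.1525, 0.1263, 0, 0, 0, 0], [0.1638, 0.1363, 0, 0, 0, 0], [0.1675, 0.1388, 0, 0, 0, 0]]

```text
time_s: 30.05
position: [0.609, 0.0599, 0.1574]
tcp_rot: [[-0.007, 1.0, -0.002], [1.0, 0.007, 0.0], [0.0, -0.002, -1.0]]
force: [0.5, -0.5, -0.0]
opening: 0.331
grasp_force: 30.0
```

In the tool's units: 0.03 m / 0.8 = 0.0375, 0.028 m / 0.8 = 0.035.

Emit:
play_rows:
  motion:
    - [[0, 0, 0.0063, 0, 0, 0], [0, 0, 0.015, 0, 0, 0], [0, 0, 0.025, 0, 0, 0], [0, 0, 0.035, 0, 0, 0], [0, 0, 0.0375, 0, 0, 0], [0, 0, 0.0375, 0, 0, 0], [0, 0, 0.0375, 0, 0, 0], [0, 0, 0.0375, 0, 0, 0]]

```text
time_s: 30.72
position: [0.609, 0.0575, 0.1292]
tcp_rot: [[-0.005, 1.0, 0.001], [1.0, 0.005, -0.0], [-0.0, 0.001, -1.0]]
force: [0.2, 0.8, -0.4]
opening: 0.335
grasp_force: 30.0
```

Run:
```python
from h import *
C=look(); s=bot.read_state(); p=np.array(s['position']); print(p,s['opening'],s['grasp_force'])
out=[]
for k,(x0,y0) in dict(scene=(290,120),top=(160,90)).items():
    im=cv2.resize(C[k]['frame'][y0:y0+80,x0:x0+80],(400,400),interpolation=2)
    im=(255*(im/255)**.6).astype(np.uint8)
    for u in proj(C[k],np.r_[SH['d'][::6]+p-[0,0,.0431],SH['c'][72::6]+[.6107,.0573,.01]]): cv2.circle(im,tuple(int(v) for v in (u-[x0,y0])*5),1,(0,255,0),-1)
    out.append(im)
cv2.imwrite('pics/g7.png',np.hstack(out)[:,:,::-1])
```

```text
[0.6091 0.0577 0.1294] 0.33578518410830566 29.999933772487566
```

View pics/g7.png

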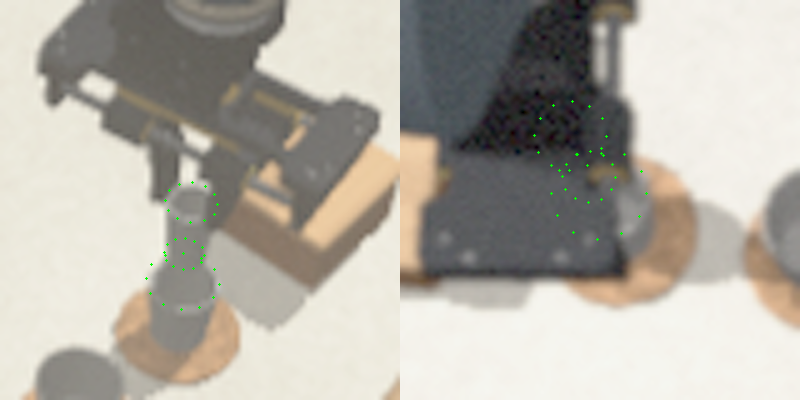

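Mould d is upright at (190,230), and its axis lines up with c's rim centre at (182,285) along the vertical. Lowering in two stages and watching the force.

In the tool's units: 0.064 m / 0.8 = 0.08, 0.001 m / 0.8 = 0.0013.

Emit:
play_rows:
  motion:
    - [[0, 0.0013, 0.005, 0, 0, 0], [0, 0.0013, 0.0163, 0, 0, 0], [0, 0.0013, 0.03, 0, 0, 0], [0, 0.0013, 0.045, 0, 0, 0], [0, 0.0013, 0.0588, 0, 0, 0], [0, 0.0013, 0.07, 0, 0, 0], [0, 0.0013, 0.0775, 0, 0, 0], [0, 0.0013, 0.08, 0, 0, 0]]

```text
time_s: 31.48
position: [0.6087, 0.0579, 0.0631]
tcp_rot: [[-0.005, 1.0, -0.003], [1.0, 0.005, 0.0], [0.0, -0.003, -1.0]]
force: [0.1, -0.0, -0.2]
opening: 0.334
grasp_force: 30.0
```

In the tool's units: 0.003 m / 0.8 = 0.0038, 0.002 m / 0.8 = 0.0025.

Emit:
play_rows:
  motion:
    - [[0, 0, 0.0013, 0, 0, 0], [0, 0, 0.0025, 0, 0, 0], [0, 0, 0.0038, 0, 0, 0], [0, 0, 0.0038, 0, 0, 0], [0, 0, 0.0038, 0, 0, 0]]

```text
time_s: 31.9
position: [0.61, 0.0578, 0.0624]
tcp_rot: [[-0.005, 1.0, 0.001], [1.0, 0.005, -0.0], [-0.0, 0.001, -1.0]]
force: [-0.2, -0.0, 0.3]
opening: 0.337
grasp_force: 30.0
```

Emit:
play_rows:
  motion:
    - [[0, 0, 0.0013, 0, 0, 0], [0, 0, 0.0025, 0, 0, 0], [0, 0, 0.0025, 0, 0, 0], [0, 0, 0.0025, 0, 0, 0]]

```text
time_s: 32.23
position: [0.6096, 0.0578, 0.0599]
tcp_rot: [[-0.005, 1.0, -0.0], [1.0, 0.005, 0.0], [0.0, -0.0, -1.0]]
force: [-0.6, 0.4, -0.7]
opening: 0.334
grasp_force: 30.0
```

No contact force; the gap to the floor is about 3 mm. Releasing and rising.

Emit:
play_rows:
  motion:
    - [[0, 0, 0, 0, 0, 0], [0, 0, 0, 0, 0, 0], [0, 0, 0, 0, 0, 0], [0, 0, 0, 0, 0, 0], [0, 0, 0, 0, 0, 0], [0, 0, 0, 0, 0, 0]]
  fingers: 0.06

```text
time_s: 32.73
position: [0.6098, 0.0578, 0.06]
tcp_rot: [[-0.005, 1.0, 0.0], [1.0, 0.005, -0.0], [-0.0, 0.0, -1.0]]
force: [-1.4, 0.5, 0.2]
opening: 0.657
grasp_force: 0.0
```

In the tool's units: -0.1 m / 0.8 = -0.125, -0.06 m / 0.8 = -0.075.

Emit:
play_rows:
  motion:
    - [[0, 0, -0.0063, 0, 0, 0], [0, 0, -0.0225, 0, 0, 0], [0, 0, -0.0438, 0, 0, 0], [0, 0, -0.075, 0, 0, 0], [0, 0, -0.1063, 0, 0, 0], [0, -0.0125, -0.125, 0, 0, 0], [0.0313, -0.0375, -0.125, 0, 0, 0], [0.0688, -0.0688, -0.125, 0, 0, 0]]

```text
time_s: 33.4
position: [0.5571, 0.1113, 0.162]
tcp_rot: [[-0.001, 1.0, 0.007], [1.0, 0.001, -0.0], [-0.0, 0.007, -1.0]]
force: [-0.5, -0.4, -0.8]
opening: 0.693
grasp_force: 0.0
```

In the tool's units: 0.21 m / 0.8 = 0.2625, 0.2 m / 0.8 = 0.25.

Emit:
play_rows:
  motion:
    - [[0.0375, -0.0313, 0, 0, 0, 0], [0.075, -0.0625, 0, 0, 0, 0], [0.1125, -0.0938, 0, 0, 0, 0], [0.15, -0.1125, 0, 0, 0, 0], [0.1875, -0.125, 0, 0, 0, 0], [0.225, -0.1375, 0, 0, 0, 0], [0.25, -0.15, 0, 0, 0, 0], [0.2625, -0.15, 0, 0, 0, 0]]

```text
time_s: 34.07
position: [0.431, 0.3241, 0.1603]
tcp_rot: [[-0.008, 1.0, -0.001], [1.0, 0.008, 0.0], [0.0, -0.001, -1.0]]
force: [-0.8, -0.4, 0.3]
opening: 0.688
grasp_force: 0.0
```

In the tool's units: 0.18 m / 0.8 = 0.225, 0.17 m / 0.8 = 0.2125.

Emit:
play_rows:
  motion:
    - [[0.0375, -0.0125, 0, 0, 0, 0], [0.075, -0.025, 0, 0, 0, 0], [0.1125, -0.0375, 0, 0, 0, 0], [0.15, -0.05, 0, 0, 0, 0], [0.1875, -0.0625, 0, 0, 0, 0], [0.2125, -0.075, 0, 0, 0, 0], [0.225, -0.075, 0, 0, 0, 0], [0.225, -0.075, 0, 0, 0, 0]]

```text
time_s: 34.73
position: [0.3731, 0.5033, 0.1601]
tcp_rot: [[-0.007, 1.0, 0.002], [1.0, 0.007, 0.001], [0.001, 0.002, -1.0]]
force: [0.4, -0.3, -0.0]
opening: 0.692
grasp_force: 0.0
```

Run:
```python
from h import *
G=dict(a=[.587,-.152,.01],b=[.599,-.048,.01],c=[.610,.058,.01],d=[.61,.058,.014])
for i in range(2):
    C=look(); M={k:masks(k,'mould_a') for k in C}
    for k in 'abcd':
        o=[]
        for cam in C:
            r=locate(k,np.array(G[k]),{cam:M[cam]},{cam:C[cam]})
            o.append((cam[0],r[0][:2],r[2]) if r else None)
        print(k,o)
s=C['scene']['frame'][125:245,260:360]; t=C['top']['frame'][95:195,180:310]
cv2.imwrite('pics/p8.png',np.hstack([cv2.resize(s,(400,480)),cv2.resize(t,(400,480))])[:,:,::-1])
```

```text
a [('s', array([ 0.5845, -0.1499]), [1.04]), ('t', array([ 0.5866, -0.1513]), [0.97])]
b [('s', array([ 0.598 , -0.0452]), [1.02]), ('t', array([ 0.5998, -0.0468]), [1.02])]
c [('s', array([0.6118, 0.0504]), [0.8]), ('t', array([0.6125, 0.0557]), [1.04])]
d [('s', array([0.6129, 0.0481]), [1.35]), ('t', array([0.6117, 0.0554]), [1.87])]
a [('s', array([ 0.584 , -0.1493]), [1.09]), ('t', array([ 0.5862, -0.1523]), [1.0])]
b [('s', array([ 0.5982, -0.0458]), [1.03]), ('t', array([ 0.6001, -0.0485]), [1.08])]
c [('s', array([0.6077, 0.0515]), [0.79]), ('t', array([0.612 , 0.0556]), [1.01])]
d [('s', array([0.6088, 0.0492]), [1.34]), ('t', array([0.6131, 0.0577]), [0.88])]
```

View pics/p8.png

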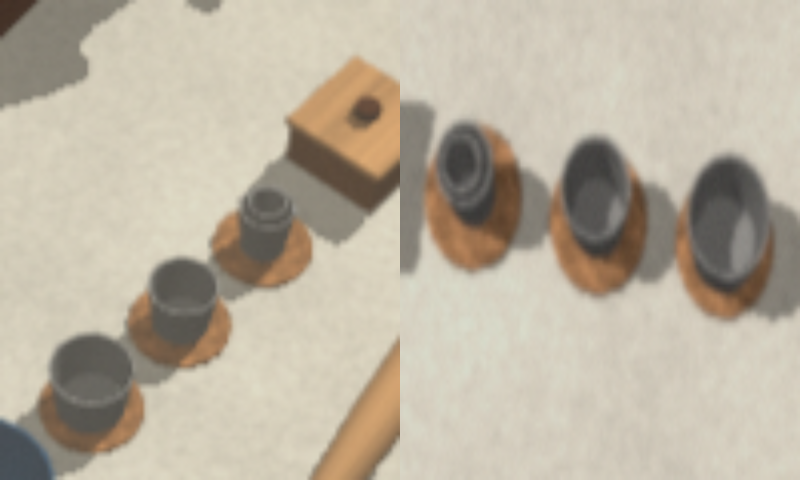

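Both views show a, b and c upright and centred on their coasters to within about 2 mm. Mould d is seated inside c, at (268,205), with its rim just proud of c's, and the gripper is clear of everything.

```bash
python3 -c "
from rig import bot
print(bot.hand_in())"
```

```text
the job is handed in; nothing more can be done
None
```

The job is handed in (no verdict was returned): the final pictures show the three wider moulds upright on the coasters in order of width, widest by the bowl, with the narrowest standing inside the third by the salt box and the gripper clear.

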